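# Open the bench incubator and hold its sprung lid just under balance

### The arm

A 7-joint arm with a two-finger parallel gripper is mounted at the origin on the work surface. World frame = base frame: x ahead of the robot, y to its left, z up, the work surface at z = 0. Lengths are in m, angles in rad, forces in N, time in s.
With the tool pointing down it reaches from about 0.4 to 0.9 m from the base axis. Payload 5.5 kg.
Tool frame: the origin (TCP) lies between the finger pads; the fingertips stand 22 mm ahead of it and the grasp point (between the pads) lies 3 mm ahead of it; y points along the fingers, z is the direction in which the jaws open and shut, and the axes are right-handed (so a half turn about y gives the same grasp; the last joint's range is limited). The gripper opens to 92 mm and grips with 3 to 60 N. Pads are 19 mm wide; open, the fingers measure 130 mm over their backs; the gripper's body (75 mm by 190 mm) begins 47 mm behind the grasp point.
Start: joints at [0.263, 0.501, -0.427, 1.55, 0.221, 1.138, -0.21], TCP at [0.65, 0, 0.249] pointing down, gripper open.
Joint ranges: [-2.88, 2.88], [-0.31, 2.03], [-1.54, 1.56], [0.2, 2.42], [-1.41, 4.55], [0.19, 2.02], [-2.57, 2.57]. Speed limits (rad/s): [2.57, 2.57, 3.14, 3.14, 3.14, 3.14, 3.14].

### API

Orientations are given as a unit quaternion [w, x, y, z].
In Python, from plant import manip, optics, workorder gives the robot as it stands.
- The arm moves only by the tool arm_command, never from a script. Its argument "motion" is a list of rows, each a list of 5 numbers: the finger opening in cm, from 0 to 9.18, then the shift along the world's x, y, z in cm, then the turn about the world's z in rad. A call has 1 to 12 rows; each row is the pose to reach, as a shift and turn from the pose commanded when the call began; what a row does not reach only later rows make up. A row lasts 1/12 s, in which the tool goes at most 41.7 mm and 7.16 degrees, less where a joint would pass 70% of its speed; a pose out of reach is approached as far as the arm can. A call with a gripper value outside its range is refused whole. The fingers move at their own pace and stop on an object; the grip force is fixed at half the most. Time passes only in rows, so rows that repeat a pose let the fingers close. It gives the time, the measured TCP pose, the force and the opening at its end, in the units of the state.
- manip.state(): the state, without advancing time (a new reading comes with each control period).
- optics.get_image(name): name is "scene" or "side" or "wrist"; returns the picture (480x640x3 uint8, red, green, blue); there is no depth.
- optics.get_calibration(name): a dict with "camera_matrix" (3x3 intrinsics, pixels), "distortion" ([k1, k2, p1, p2, k3] as OpenCV has them; the pictures are not rectified), "extrinsics" (4x4, takes a point from camera to world coordinates); the wrist camera has in their place "mount" (4x4, takes a point from camera to tool coordinates, whose origin is the TCP and whose axes are the tool frame's). Camera axes: x right, y down, z forward; pixel columns grow to the right and rows downward; lengths in m; the calibration is good to about 2 mm. A picture is of the moment at which its call begins: read the wrist's pose just before it. get_calibration takes no time and is no camera call.
- workorder.job_done(): hands the job in, once; it reports no verdict.
The state is a dict: "clock": time; "joint_pos": joint angles; "joint_velocities": joint speeds; "effort": joint torques, N m; "position": TCP position; "eef_rot": TCP orientation; "ft_force": force on the tool from outside, world axes, zero at the start; "wrist_torque": the same for the moment, N m; "gripper_width": finger opening in m.
Only numpy, scipy, OpenCV 4.12 (cv2) and the standard library are available. Lean on these libraries where they do the work, as an engineer would, in place of code of your own. Each camera call takes 0.05 s, during which the arm holds its last target.

### The job

Open the small bench incubator: pull the release lever on its side towards its front through its full stroke so that the lid pops up, and ease the lever slowly back to rest without letting it snap. Then raise the lid by its front bar past its balance point, clearly to where its springs begin to carry it upward (the balance is at 46 degrees open), bring it back down without dropping it, and hold it still some 4 to 11 degrees below the balance, where it would fall shut if you let go. Finish while still holding the lid there, and leave the jar, beaker, radio and slide box where they stand.

Things in the scene. Friction and masses are not known exactly. Their poses are not given: they have to be found in the camera images.
- incubator: white bench incubator, a box 200 mm deep (x) by 280 mm wide (y), top of the shut lid 145 mm above the table, dark display and dial on the front; fixed. Origin: centre of its underside, on the table; z up, -x its front (display, dial, lid bar; roughly towards the robot), +x its hinge side, -y the side that carries the lever.
- lid (a joint): lid angle (rad), hinged along the far upper edge, opens upward: 0 shut and latched by the lever's catch, about 0.08 popped up by pins, stop at 1.15. Hinge springs give an unstable balance at 0.80 (46 degrees): let go below it, the lid falls to the popped position; above it, it rises to its stop. Square to the lid at its bar it needs 2.5 N up at 0.1, 0.7 N at 0.67; lifts 2 N at the stop.
- lid_bar (a point): middle of the lid's round steel bar: 14 mm thick, 120 mm long, parallel to the hinge, 40 mm in front of the lid's front edge on two 12 mm posts at its ends (105 mm free between), 131 mm above the table when shut, 235 mm from the hinge axis. Can be pinched from above, fingers before and behind it; it turns between the fingers as the lid swings. y axis along the bar.
- lid_hinge (a point): point on the lid's hinge axis, mid-width, 125 mm above the table, 90 mm behind the incubator's centre. With the lid at angle t the bar lies 235*cos(t) - 6*sin(t) mm in front of it (incubator's -x) and 235*sin(t) + 6*cos(t) mm above it.
- lever (a joint): release lever angle (rad): 0 at rest, upright; grows as its top is pulled towards the incubator's front (-x), to a stop at 0.90. Sprung back to 0: some 4 N at the grip at the start, up to 10 N at the end of the stroke. The catch lets the lid go at about 0.65 to 0.75; the popped lid stays up when the lever goes back.
- lever_grip (a point): middle of the free part of the lever's round grey cross bar: 14 mm thick, parallel to the incubator's y, sticking out 82 mm away from the case from the top of the 12 mm stem; this point is 46 mm out from the stem's axis, 130 mm above the pivot and 200 mm above the table at rest. Can be pinched from above, fingers before and behind it.
- lever_pivot (a point): pivot of the lever, on the incubator's -y side, 70 mm above the table, 60 mm in front of the incubator's centre; the lever turns about the incubator's y here, in a vertical plane along the incubator's x.
- jar: bystander: amber glass jar, 68 mm across, 100 mm tall; origin at the centre of its underside
- beaker: bystander: clear beaker, 72 mm across the rim, 90 mm tall; origin at the centre of its underside
- radio: bystander: dark grey hand-held radio standing upright, 34 x 56 x 100 mm plus a 70 mm aerial; origin at the centre of its underside
- slide_box: bystander: flat grey slide box, 85 x 100 x 30 mm; origin at the centre of its underside

How it is judged:
By the outcome, as a careful person would: the job done as asked, in the order asked, and still so for the second after the job is handed in, while the arm keeps its last pose, push and grip.
It also fails if it takes over 58 s, if anything falls off the work surface, if the arm or the gripper's body presses on something with over 40 N, if the wrist force passes 120 N, or if a joint passes its speed limit or range.

## Working session

There is one attempt and no reset: what is moved stays moved. The work goes in short steps, Python scripts to look and compute and a tool call to move; the robot and the scene stay as the last step left them, time stands still between calls to the robot, and variables do not carry over. Pictures are saved under pics/ and viewed, and the job is handed in when it is done.

Besides the shell and the picture viewer there is one more tool, called by a JSON object that holds its "api" and its "payload", one argument or row to a line. arm_command: Moves the arm, as the interface text tells. Its arguments: {"type":"object","properties":{"motion":{"type":"array"}},"required":["motion"]}

```bash
ls; mkdir -p pics; python3 - <<'E'
from plant import manip, optics, workorder
import cv2
s=manip.state()
for k,v in s.items(): print(k,v)
for n in ["scene","side","wrist"]:
    im=optics.get_image(n); cv2.imwrite(f"pics/{n}0.png",im[:,:,::-1])
    print(n,optics.get_calibration(n))
E
```

```text
pics
clock 0.0
joint_pos [ 0.26320011  0.50180965 -0.42680057  1.55145365  0.22079378  1.13827867
 -0.21030357]
joint_velocities [ 0.00049811  0.00274782  0.00052066  0.00225656 -0.00100962  0.00046566
  0.00115581]
effort [-1.62834690e-04 -5.66597199e+01 -5.81602022e+00 -2.79113513e+01
 -6.85700797e-02  3.08415934e-02  1.78752666e-04]
position [ 6.49348239e-01 -3.72330664e-05  2.47701562e-01]
eef_rot [ 0.49955841 -0.50046989  0.50047615 -0.49949465]
ft_force [-0.19390275  0.62891818 -0.29452637]
wrist_torque [-0.00147073  0.04384094  0.08619742]
gripper_width 0.09162867343948679
scene {'camera_matrix': array([[512.98790846,   0.        , 319.94615399],
       [  0.        , 512.98790846, 245.62574953],
       [  0.        ,   0.        ,   1.        ]]), 'distortion': array([-0.08427944,  0.        ,  0.        ,  0.        ,  0.        ]), 'extrinsics': array([[-0.33695095,  0.68503542, -0.64590288,  1.35333502],
       [ 0.94143558,  0.25444247, -0.22126471,  0.29549169],
       [ 0.01277096, -0.68263131, -0.73065135,  1.03574231],
       [ 0.        ,  0.        ,  0.        ,  1
[... 452 characters left out ...]
.53935505,  0.95184999],
       [ 0.        ,  0.        ,  0.        ,  1.        ]])}
wrist {'camera_matrix': array([[331.94812284,   0.        , 315.24808547],
       [  0.        , 331.94812284, 242.09556103],
       [  0.        ,   0.        ,   1.        ]]), 'distortion': array([0.00594375, 0.        , 0.        , 0.        , 0.        ]), 'mount': array([[-4.01507679e-04,  9.56202089e-01,  2.92707029e-01,
        -7.95244024e-02],
       [-1.12191720e-03, -2.92707299e-01,  9.56201432e-01,
        -1.36024711e-01],
       [ 9.99999290e-01,  5.55291681e-05,  1.19030380e-03,
        -1.52452537e-04],
       [ 0.00000000e+00,  0.00000000e+00,  0.00000000e+00,
         1.00000000e+00]])}
```

View pics/scene0.png

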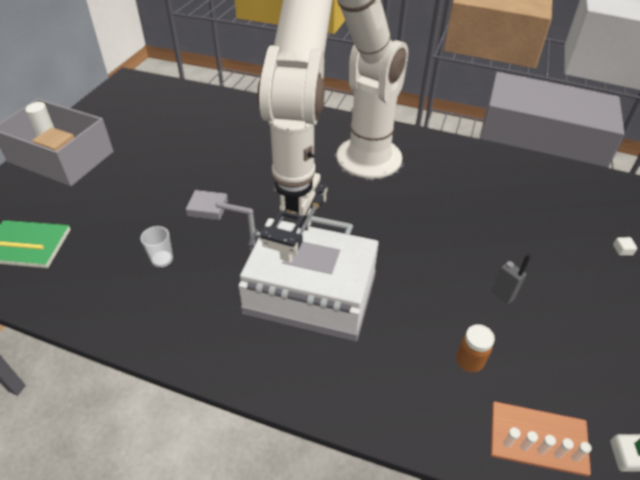

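View pics/side0.png

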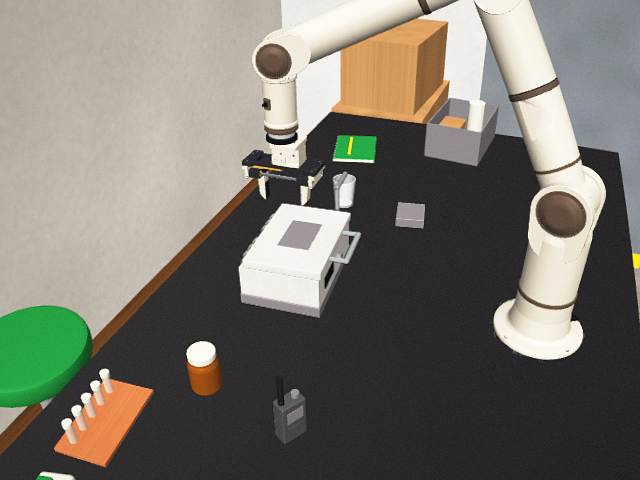

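View pics/wrist0.png

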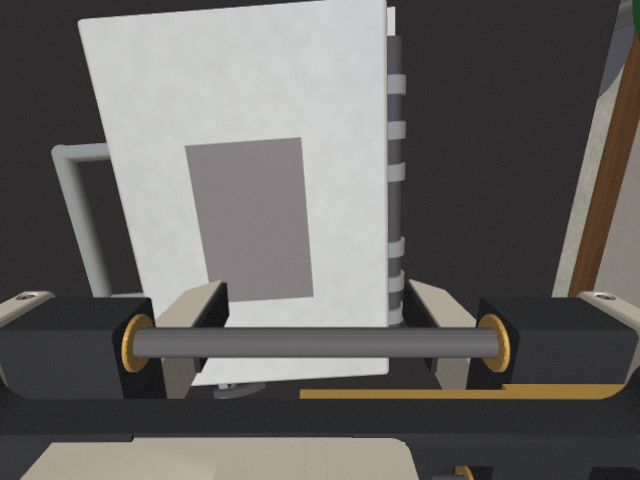

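```bash
cat > h.py <<'E'
import numpy as np, cv2
from scipy.spatial.transform import Rotation as R
from plant import manip, optics, workorder
def cam(name,s=None):
    c=optics.get_calibration(name)
    if name=="wrist":
        s=s or manip.state(); q=s["eef_rot"]
        T=np.eye(4);T[:3,:3]=R.from_quat([q[1],q[2],q[3],q[0]]).as_matrix();T[:3,3]=s["position"]
        E=T@c["mount"]
    else: E=c["extrinsics"]
    return c["camera_matrix"],c["distortion"],E
def onz(name,uv,z,s=None):
    K,D,E=cam(name,s)
    n=cv2.undistortPoints(np.array(uv,float).reshape(-1,1,2),K,D).reshape(-1,2)
    d=np.c_[n,np.ones(len(n))]@E[:3,:3].T; o=E[:3,3]
    return o+d*((np.atleast_1d(z)-o[2])/d[:,2])[:,None]
def proj(name,P,s=None):
    K,D,E=cam(name,s); W=np.linalg.inv(E)
    return cv2.projectPoints(np.array(P,float).reshape(-1,3),cv2.Rodrigues(W[:3,:3])[0],W[:3,3],K,D)[0].reshape(-1,2)
def snap(name,f,crop=None,k=1):
    s=manip.state(); im=optics.get_image(name)[:,:,::-1]
    cv2.imwrite(f"pics/raw_{f}.png",im)
    if crop: x,y,w,h=crop; im=im[y:y+h,x:x+w]
    if k!=1: im=cv2.resize(im,None,fx=k,fy=k,interpolation=cv2.INTER_CUBIC)
    cv2.imwrite(f"pics/{f}.png",im); return s
def tool(s=None):
    s=s or manip.state();q=s["eef_rot"]; return R.from_quat([q[1],q[2],q[3],q[0]]).as_matrix()
E
python3 - <<'E'
from h import *
print(tool().round(3))
for n,c,k in [("scene",(200,170,200,170),4),("side",(220,160,170,160),4)]:
    im=cv2.imread(f"pics/{n}0.png");x,y,w,h=c
    cv2.imwrite(f"pics/c_{n}0.png",cv2.resize(im[y:y+h,x:x+w],None,fx=3.5,fy=3.5,interpolation=cv2.INTER_CUBIC))
print(onz("wrist",[(82,20),(386,0),(388,374)],.145).round(4))
E
```

```text
[[ 0.    -0.002  1.   ]
 [-1.     0.     0.   ]
 [-0.    -1.    -0.002]]
[[ 0.5043  0.1508  0.145 ]
 [ 0.6928  0.1618  0.145 ]
 [ 0.7118 -0.1116  0.145 ]]
```

View pics/c_scene0.png

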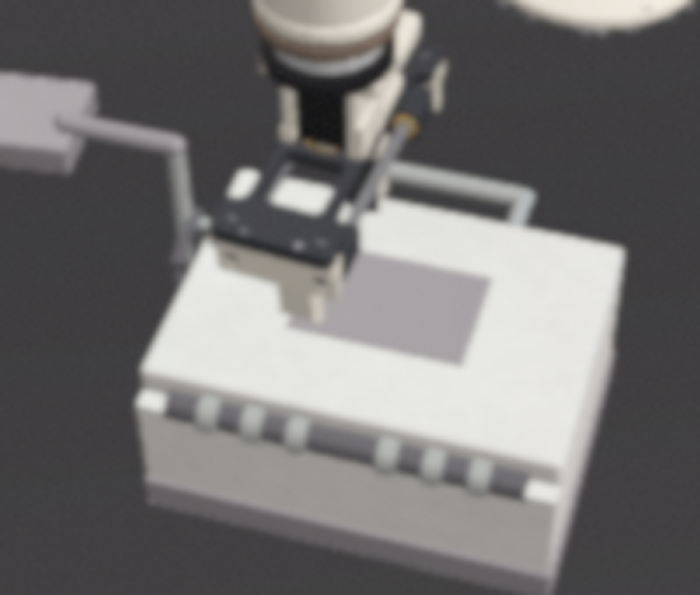

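View pics/c_side0.png

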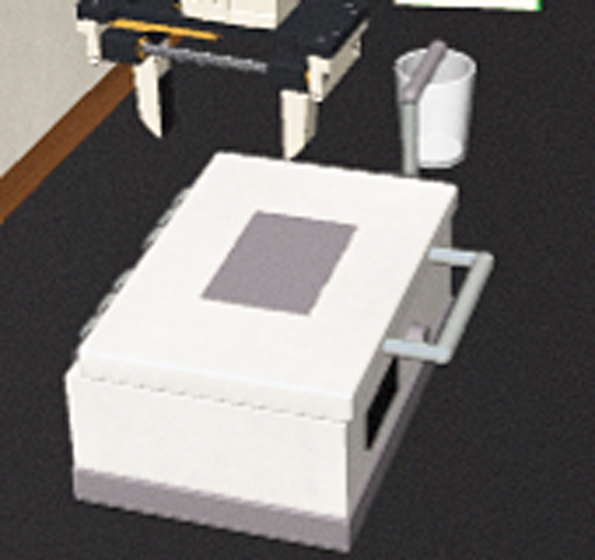

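```bash
cat > fit.py <<'E'
from h import *
from scipy.optimize import least_squares
s0=dict(position=[6.49348239e-01,-3.72330664e-05,2.47701562e-01],eef_rot=[0.49955841,-0.50046989,0.50047615,-0.49949465])
def loc(L,p):
    c,s=np.cos(p[2]),np.sin(p[2]); L=np.array(L)
    return np.array([p[0]+c*L[0]-s*L[1],p[1]+s*L[0]+c*L[1],L[2]])
if __name__=="__main__":
    # cam, uv, local func(ystem, xr, hw, rear)
    obs=[("wrist",(82,20),lambda q:(-.105,q[4],.145)),("wrist",(386,0),lambda q:(q[5],q[4],.145)),("wrist",(388,374),lambda q:(q[5],-q[4],.145)),
    ("wrist",(58,152),lambda q:(-.145,.058,.131)),
    ("side",(359.5,234),lambda q:(-.145,-.058,.131)),("side",(346.6,261),lambda q:(-.145,.058,.131)),
    ("scene",(351.5,225.5),lambda q:(-.145,.058,.131)),
    ("scene",(218.5,204.5),lambda q:(-.06,q[3]-.080,.2)),("scene",(251.2,211.4),lambda q:(-.06,q[3],.2)),
    ("side",(345.2,173),lambda q:(-.06,q[3]-.08,.2)),("side",(337.3,187),lambda q:(-.06,q[3],.2)),
    ("scene",(377.5,242),lambda q:(-.105,q[4],.145)),("side",(349.5,213),lambda q:(-.105,-q[4],.145)),
    ("side",(283,204.5),lambda q:(q[5],-q[4],.145))]
    f=lambda q:np.concatenate([proj(n,loc(L(q),q),s0)[0]-uv for n,uv,L in obs])
    r=least_squares(f,[.6,.02,.06,-.155,.137,.085],loss="soft_l1")
    print(r.x.round(4)); 
    for o,e in zip(obs,f(r.x).reshape(-1,2)): print(o[0],o[1],e.round(1))
    q=r.x
    for n,L in [("bar",(-.145,0,.131)),("hinge",(.09,0,.125)),("grip",(-.06,q[3]-.046,.2)),("pivot",(-.06,q[3]-.046,.07))]: print(n,loc(L,q).round(4))
E
python3 fit.py
```

```text
[ 0.614   0.0209  0.0567 -0.1686  0.1361  0.0868]
wrist (82, 20) [-4.4 -0.1]
wrist (386, 0) [0.6 0.1]
wrist (388, 374) [-3.6 -1.4]
wrist (58, 152) [7.4 0.7]
side (359.5, 234) [-2.4  0.9]
side (346.6, 261) [-1.8 -0.5]
scene (351.5, 225.5) [-1.3  1.2]
scene (218.5, 204.5) [ 1.4 -0.8]
scene (251.2, 211.4) [-0.4 -1. ]
side (345.2, 173) [-0.1  0.1]
side (337.3, 187) [-0.2 -0.6]
scene (377.5, 242) [ 0.4 -1.5]
side (349.5, 213) [ 0.5 -0.4]
side (283, 204.5) [-0.8 -2.1]
bar [0.4693 0.0127 0.131 ]
hinge [0.7039 0.026  0.125 ]
grip [ 0.5663 -0.1968  0.2   ]
pivot [ 0.5663 -0.1968  0.07  ]
```

{"api": "arm_command", "payload": {
  "motion": [
    [9.18, -0.3, -0.7, 0.2, 0],
    [9.18, -1, -2.5, 0.5, 0.01],
    [9.18, -2, -5, 1, 0.02],
    [9.18, -3, -7.5, 1, 0.03],
    [9.18, -4, -10, 1, 0.04],
    [9.18, -5.2, -12.5, 1, 0.05],
    [9.18, -6.3, -15, 1, 0.057],
    [9.18, -7.3, -17.2, 1, 0.057],
    [9.18, -8, -18.8, 1, 0.057],
    [9.18, -8.4, -19.7, 1, 0.057],
    [9.18, -8.4, -19.7, 1, 0.057]
  ]
}}

```text
clock: 1.07
position: [0.5645, -0.2005, 0.2587]
eef_rot: [-0.512, 0.513, -0.487, 0.487]
ft_force: [-0.5, -0.7, 0.1]
gripper_width: 0.0919
```

```bash
python3 - <<'E'
from h import *
s=snap("wrist","w1"); np.save("s1.npy",s,allow_pickle=True); print(s["position"],s["eef_rot"],s["ft_force"])
print(proj("wrist",[[.5663,-.1968,.2]],s))
E
```

```text
[ 0.56449847 -0.20047076  0.25866229] [-0.51229105  0.51346846 -0.48665221  0.48690619] [-0.4975504  -0.72161683  0.1007543 ]
[[318.34345228 266.88177206]]
```

View pics/w1.png

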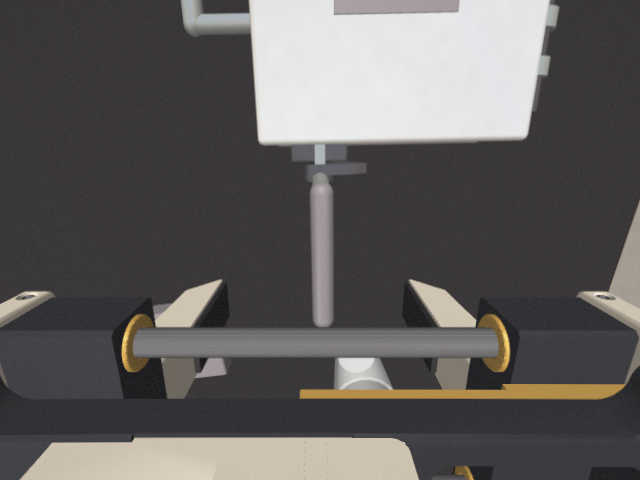

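```bash
python3 - <<'E'
from h import *
s=np.load("s1.npy",allow_pickle=True).item()
print(onz("wrist",[(321,190),(322.5,320)],.2,s).round(4))
print(onz("wrist",[(262,143),(529,137),(252,20),(545,20)],.145,s).round(4))
print(onz("wrist",[(194,24)],.131,s).round(4))
E
```

```text
[[ 0.5652 -0.1486  0.2   ]
 [ 0.5711 -0.2342  0.2   ]]
[[ 0.5222 -0.125   0.145 ]
 [ 0.7129 -0.111   0.145 ]
 [ 0.5153 -0.0487  0.145 ]
 [ 0.7055 -0.039   0.145 ]]
[[ 0.4729 -0.0492  0.131 ]]
```

{"api": "arm_command", "payload": {
  "motion": [
    [9.18, 0.1, 0, -0.4, 0.005],
    [9.18, 0.2, 0, -1.4, 0.01],
    [9.18, 0.4, 0, -2.6, 0.013],
    [9.18, 0.4, 0, -3.8, 0.013],
    [9.18, 0.4, 0, -4.8, 0.013],
    [9.18, 0.4, 0, -5.4, 0.013],
    [9.18, 0.4, 0, -5.6, 0.013],
    [6, 0.4, 0, -5.6, 0.013],
    [4, 0.4, 0, -5.6, 0.013],
    [2.5, 0.4, 0, -5.6, 0.013],
    [2, 0.4, 0, -5.6, 0.013]
  ]
}}

```text
clock: 2.03
position: [0.5705, -0.1972, 0.2035]
eef_rot: [0.517, -0.517, 0.482, -0.483]
ft_force: [0.0, -0.8, 0.8]
gripper_width: 0.07
```

```bash
python3 - <<'E'
from h import *
s=snap("wrist","w2");  print(s["position"],s["eef_rot"],s["ft_force"],s["gripper_width"])
E
```

```text
[ 0.5704537  -0.19716475  0.20346278] [ 0.51735048 -0.51698124  0.48177976 -0.4826667 ] [ 0.01479667 -0.75694996  0.77982494] 0.0700287542039672
```

View pics/w2.png

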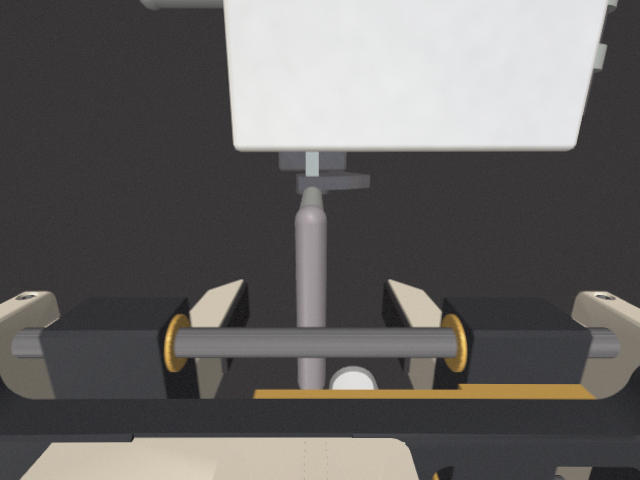

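{"api": "arm_command", "payload": {
  "motion": [
    [1, -0.1, 0, 0, 0],
    [1, -0.2, 0, 0, 0],
    [1, -0.2, 0, 0, 0],
    [1, -0.2, 0, 0, 0],
    [1, -0.2, 0, 0, 0],
    [1, -0.2, 0, 0, 0],
    [1, -0.2, 0, 0, 0],
    [1, -0.2, 0, 0, 0],
    [1, -0.2, 0, 0, 0],
    [1, -0.2, 0, 0, 0],
    [1, -0.2, 0, 0, 0],
    [1, -0.2, 0, 0, 0]
  ]
}}

```text
clock: 3.08
position: [0.5684, -0.1969, 0.2028]
eef_rot: [0.517, -0.517, 0.482, -0.482]
ft_force: [2.0, -0.0, -2.1]
gripper_width: 0.013
```

```bash
python3 - <<'E'
from h import *
s=snap("wrist","w3");  print(s["position"],s["eef_rot"],s["ft_force"],s["gripper_width"])
snap("side","sd3",(220,120,200,150),4)
E
```

```text
[ 0.5684254  -0.19688445  0.20276024] [ 0.51745588 -0.51699712  0.48196018 -0.48235648] [ 1.98047433 -0.01062792 -2.07470615] 0.013035545559165902
```

View pics/w3.png

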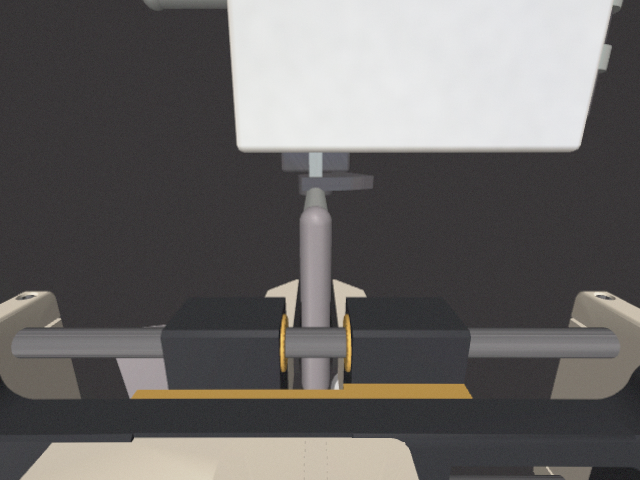

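View pics/sd3.png

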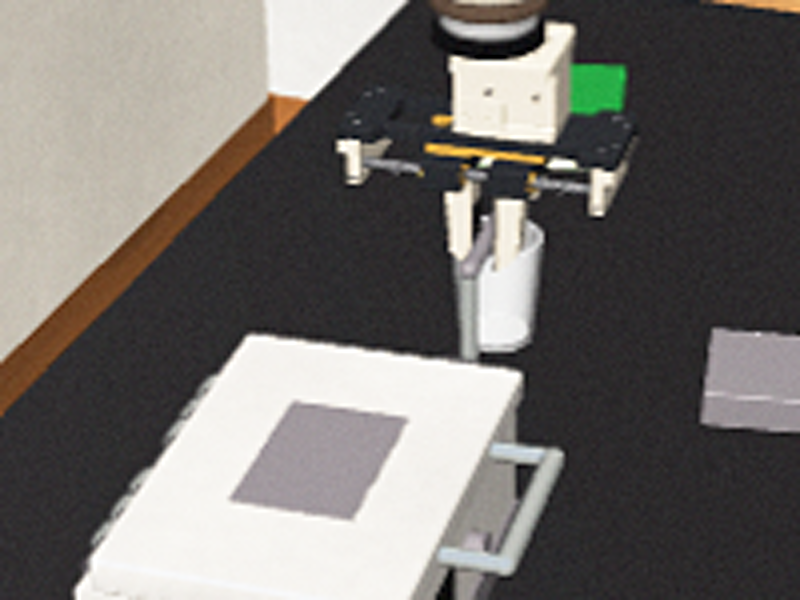

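{"api": "arm_command", "payload": {
  "motion": [
    [1, -0.3, -0.02, 0, 0],
    [1, -0.7, -0.05, -0.02, 0],
    [1, -1.3, -0.1, -0.06, 0],
    [1, -1.94, -0.14, -0.15, 0],
    [1, -2.58, -0.18, -0.26, 0],
    [1, -3.21, -0.22, -0.4, 0],
    [1, -3.83, -0.27, -0.58, 0],
    [1, -4.44, -0.31, -0.79, 0],
    [1, -5.05, -0.35, -1.03, 0],
    [1, -5.4, -0.38, -1.18, 0],
    [1, -5.64, -0.4, -1.29, 0],
    [1, -5.64, -0.4, -1.29, 0]
  ]
}}

```text
clock: 4.18
position: [0.5145, -0.2006, 0.1919]
eef_rot: [0.519, -0.516, 0.48, -0.484]
ft_force: [5.6, 1.7, 3.0]
gripper_width: 0.0128
```

{"api": "arm_command", "payload": {
  "motion": [
    [1, -0.4, -0.03, -0.2, 0],
    [1, -0.8, -0.06, -0.42, 0],
    [1, -1.3, -0.09, -0.73, 0],
    [1, -1.75, -0.12, -1.04, 0],
    [1, -2.21, -0.15, -1.36, 0],
    [1, -2.7, -0.19, -1.76, 0],
    [1, -3.2, -0.22, -2.2, 0],
    [1, -3.65, -0.25, -2.65, 0],
    [1, -4.1, -0.28, -3.13, 0],
    [1, -4.45, -0.3, -3.55, 0],
    [1, -4.68, -0.32, -3.83, 0],
    [1, -4.68, -0.32, -3.83, 0]
  ]
}}

```text
clock: 5.18
position: [0.468, -0.2038, 0.1532]
eef_rot: [0.519, -0.516, 0.48, -0.484]
ft_force: [5.9, 1.4, 4.6]
gripper_width: 0.0131
```

```bash
python3 - <<'E'
from h import *
s=snap("wrist","w4");  print(s["position"],s["eef_rot"],s["ft_force"],s["gripper_width"])
snap("side","sd4",(220,120,200,150),4)
E
```

```text
[ 0.46804815 -0.20384748  0.15315404] [ 0.51887698 -0.51594526  0.4799044  -0.48400304] [5.92750068 1.4092849  4.57331013] 0.01306670228943876
```

View pics/w4.png

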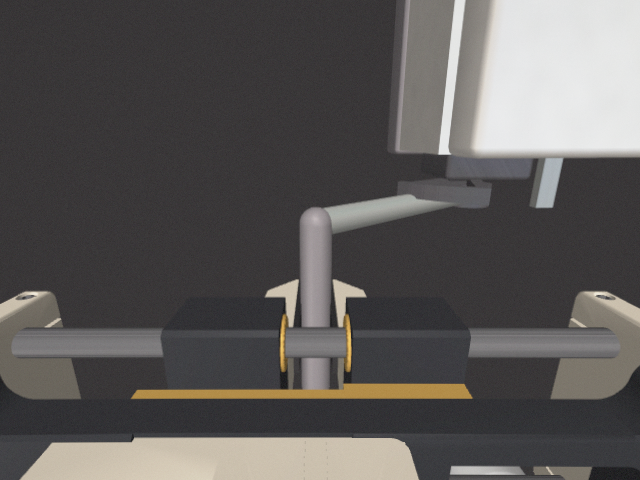

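View pics/sd4.png

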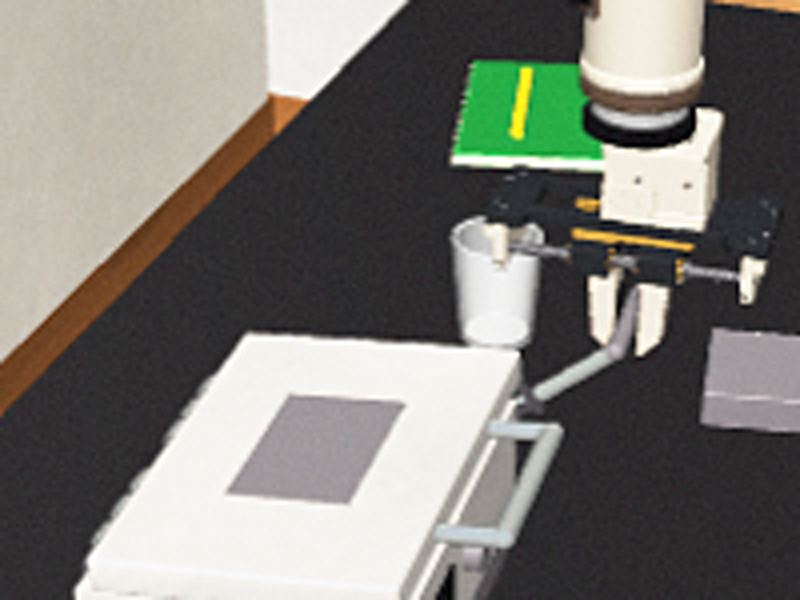

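{"api": "arm_command", "payload": {
  "motion": [
    [1, -0.15, -0.01, -0.2, 0],
    [1, -0.3, -0.02, -0.4, 0],
    [1, -0.3, -0.02, -0.4, 0],
    [1, -0.3, -0.02, -0.4, 0]
  ]
}}

```text
clock: 5.62
position: [0.4668, -0.204, 0.1511]
eef_rot: [0.519, -0.516, 0.479, -0.485]
ft_force: [5.2, 3.4, 14.6]
gripper_width: 0.0133
```

{"api": "arm_command", "payload": {
  "motion": [
    [1, 0.2, 0.01, 0.25, 0],
    [1, 0.4, 0.03, 0.5, 0],
    [1, 0.55, 0.04, 0.7, 0],
    [1, 0.75, 0.05, 0.95, 0],
    [1, 0.97, 0.06, 1.2, 0],
    [1, 1.18, 0.08, 1.43, 0],
    [1, 1.41, 0.1, 1.67, 0],
    [1, 1.64, 0.11, 1.89, 0],
    [1, 1.88, 0.13, 2.12, 0],
    [1, 2.12, 0.14, 2.33, 0],
    [1, 2.27, 0.15, 2.46, 0],
    [1, 2.52, 0.17, 2.67, 0]
  ]
}}

```text
clock: 6.62
position: [0.4903, -0.2022, 0.1746]
eef_rot: [0.519, -0.516, 0.48, -0.484]
ft_force: [13.5, 0.2, -12.2]
gripper_width: 0.013
```

{"api": "arm_command", "payload": {
  "motion": [
    [1, 0.25, 0.02, 0.2, 0],
    [1, 0.51, 0.04, 0.39, 0],
    [1, 0.78, 0.06, 0.58, 0],
    [1, 1.05, 0.075, 0.76, 0],
    [1, 1.32, 0.095, 0.93, 0],
    [1, 1.6, 0.115, 1.1, 0],
    [1, 1.88, 0.135, 1.26, 0],
    [1, 2.17, 0.155, 1.41, 0],
    [1, 2.46, 0.17, 1.56, 0],
    [1, 2.75, 0.19, 1.69, 0],
    [1, 3.05, 0.21, 1.82, 0],
    [1, 3.35, 0.23, 1.95, 0]
  ]
}}

```text
clock: 7.62
position: [0.5209, -0.2002, 0.1933]
eef_rot: [0.518, -0.517, 0.482, -0.482]
ft_force: [5.7, 0.5, -7.8]
gripper_width: 0.0134
```

{"api": "arm_command", "payload": {
  "motion": [
    [1, 0.28, 0.02, 0.1, 0],
    [1, 0.55, 0.04, 0.2, 0],
    [1, 0.8, 0.06, 0.28, 0],
    [1, 1.04, 0.075, 0.36, 0],
    [1, 1.3, 0.09, 0.43, 0],
    [1, 1.55, 0.11, 0.5, 0],
    [1, 1.8, 0.13, 0.56, 0],
    [1, 2.05, 0.145, 0.61, 0],
    [1, 2.3, 0.16, 0.67, 0],
    [1, 2.56, 0.18, 0.71, 0],
    [1, 2.82, 0.2, 0.75, 0],
    [1, 3.07, 0.22, 0.79, 0]
  ]
}}

```text
clock: 8.62
position: [0.5513, -0.1982, 0.2016]
eef_rot: [-0.517, 0.517, -0.482, 0.482]
ft_force: [2.3, -0.3, -0.3]
gripper_width: 0.0134
```

{"api": "arm_command", "payload": {
  "motion": [
    [1, 0.22, 0.015, 0.03, 0],
    [1, 0.44, 0.03, 0.05, 0],
    [1, 0.66, 0.045, 0.07, 0],
    [1, 0.85, 0.06, 0.08, 0],
    [1, 1.03, 0.07, 0.095, 0],
    [1, 1.2, 0.085, 0.1, 0],
    [1, 1.34, 0.095, 0.11, 0],
    [1, 1.45, 0.1, 0.11, 0],
    [1, 1.55, 0.11, 0.11, 0],
    [1, 1.62, 0.115, 0.11, 0],
    [1, 1.68, 0.12, 0.11, 0],
    [1, 1.68, 0.12, 0.11, 0]
  ]
}}

```text
clock: 9.62
position: [0.5681, -0.1971, 0.2026]
eef_rot: [-0.517, 0.517, -0.482, 0.482]
ft_force: [1.8, -0.0, -1.0]
gripper_width: 0.0132
```

{"api": "arm_command", "payload": {
  "motion": [
    [5, 0, 0, 0, 0],
    [5, 0, 0, 0, 0],
    [5, 0, 0, 0, 0],
    [5, 0, 0, 0, 0],
    [5, 0, 0, 0, 0],
    [5, 0, 0, 0, 0],
    [5, 0, 0, 0.5, 0],
    [5, 0, 0, 1.5, 0],
    [5, 0, 0, 3, 0],
    [5, 0, 0, 4.5, 0],
    [5, 0, 0, 6, 0],
    [5, 0, 0, 7, 0]
  ]
}}

```text
clock: 10.62
position: [0.5689, -0.1971, 0.2754]
eef_rot: [0.518, -0.517, 0.481, -0.483]
ft_force: [0.2, 0.5, -0.1]
gripper_width: 0.05
```

```bash
python3 - <<'E'
from h import *
s=snap("scene","sc5",(200,150,200,170),4);  print(s["position"],s["ft_force"],s["gripper_width"])
snap("side","sd5",(220,120,200,150),4)
E
```

```text
[ 0.56885905 -0.19706068  0.27543692] [ 0.16381239  0.46398222 -0.13909742] 0.04998101223805963
```

View pics/sc5.png

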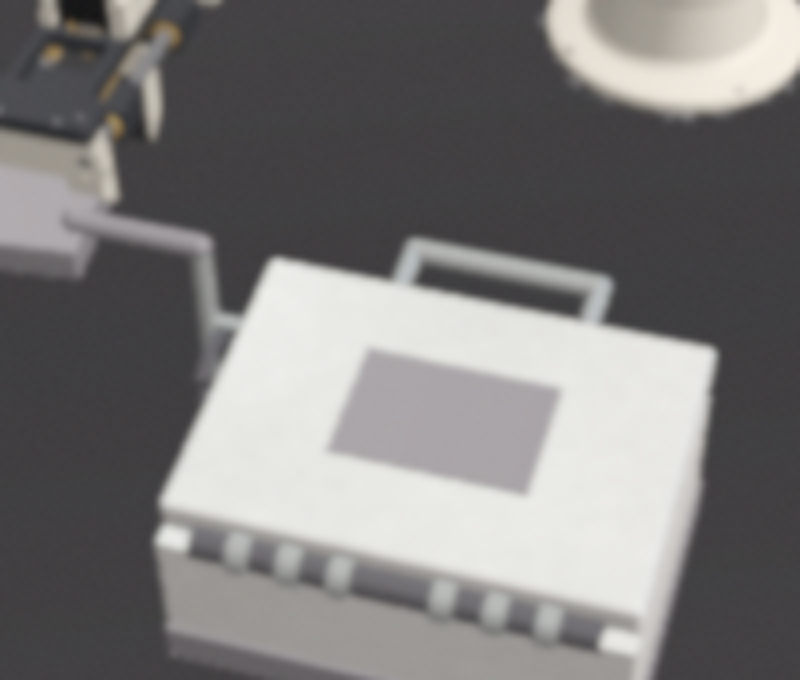

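View pics/sd5.png

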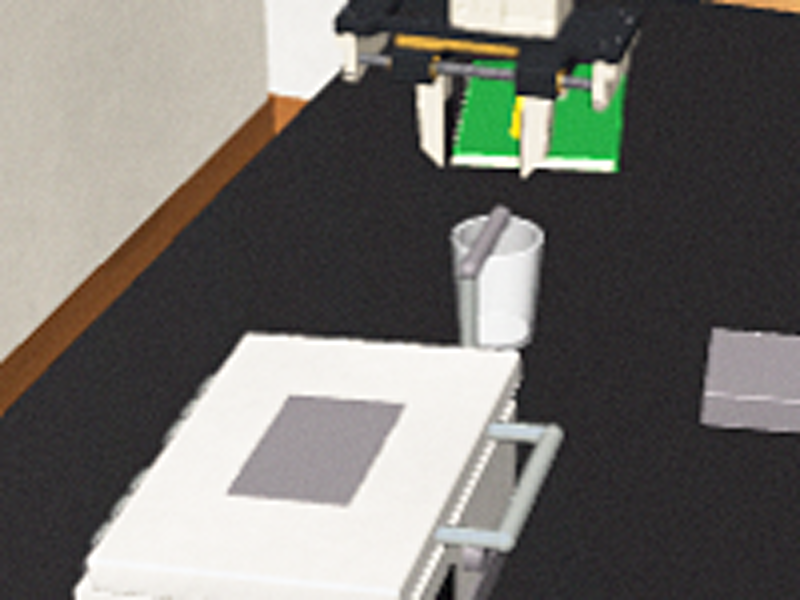

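{"api": "arm_command", "payload": {
  "motion": [
    [3.2, -0.3, 0.7, 0, 0],
    [3.2, -1, 2.2, 0, 0],
    [3.2, -2, 4.5, 0, 0],
    [3.2, -3.1, 7, 0, 0],
    [3.2, -4.3, 9.5, 0, 0],
    [3.2, -5.5, 12, 0, 0],
    [3.2, -6.7, 14.5, -0.5, 0],
    [3.2, -7.9, 17, -1, 0],
    [3.2, -8.9, 19, -1.5, 0],
    [3.2, -9.6, 20.2, -2, 0],
    [3.2, -9.8, 20.7, -2.5, 0],
    [3.2, -9.8, 20.7, -2.5, 0]
  ]
}}

```text
clock: 11.72
position: [0.4682, 0.0113, 0.2463]
eef_rot: [-0.517, 0.518, -0.482, 0.481]
ft_force: [-0.0, 0.8, -0.6]
gripper_width: 0.0317
```

```bash
python3 - <<'E'
from h import *
s=snap("wrist","w6");  print(s["position"],s["eef_rot"],s["ft_force"],s["gripper_width"])
np.save("s6.npy",s,allow_pickle=True)
print(proj("wrist",[[.471,.01,.15]],s))
E
```

```text
[0.46824076 0.01132874 0.24625081] [-0.5171788   0.51849221 -0.48226614  0.48074035] [-0.00326901  0.81552035 -0.55095636] 0.031712542225914846
[[318.99638243 254.9684866 ]]
```

View pics/w6.png

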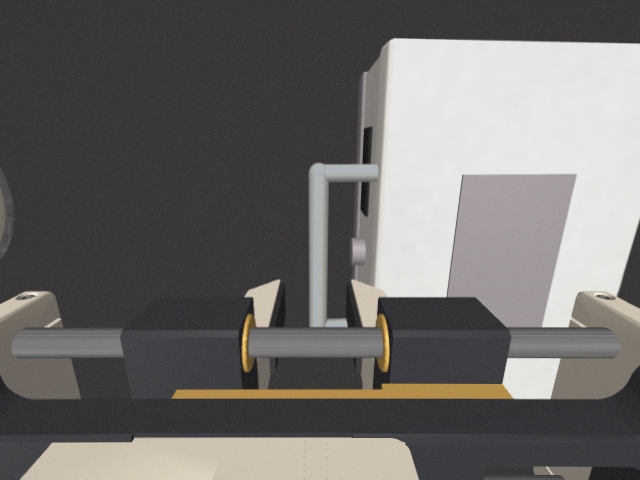

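```bash
python3 - <<'E'
from h import *
s=np.load("s6.npy",allow_pickle=True).item()
print(onz("wrist",[(318.7,172),(318.5,323),(318.6,250)],.15,s).round(4))
E
```

```text
[[ 0.4662  0.0702  0.15  ]
 [ 0.475  -0.0468  0.15  ]
 [ 0.4704  0.0138  0.15  ]]
```

{"api": "arm_command", "payload": {
  "motion": [
    [3.2, 0.1, 0, -0.5, 0],
    [3.2, 0.2, 0, -1.7, 0],
    [3.2, 0.2, 0, -3.2, 0],
    [3.2, 0.2, 0, -4.7, 0],
    [3.2, 0.2, 0, -6.2, 0],
    [3.2, 0.2, 0, -7.5, 0],
    [3.2, 0.2, 0, -8.5, 0],
    [3.2, 0.2, 0, -9.1, 0],
    [3.2, 0.2, 0, -9.3, 0],
    [3.2, 0.2, 0, -9.3, 0]
  ]
}}

```text
clock: 12.6
position: [0.472, 0.0097, 0.1544]
eef_rot: [-0.517, 0.517, -0.483, 0.482]
ft_force: [0.3, 0.3, 1.2]
gripper_width: 0.0322
```

```bash
python3 - <<'E'
from h import *
s=snap("wrist","w7");  print(s["position"],s["eef_rot"],s["ft_force"],s["gripper_width"])
E
```

```text
[0.47203853 0.00972112 0.1543722 ] [-0.51694632  0.51716141 -0.4825655   0.48212148] [0.27378274 0.27321713 1.1560031 ] 0.032169981542895514
```

View pics/w7.png

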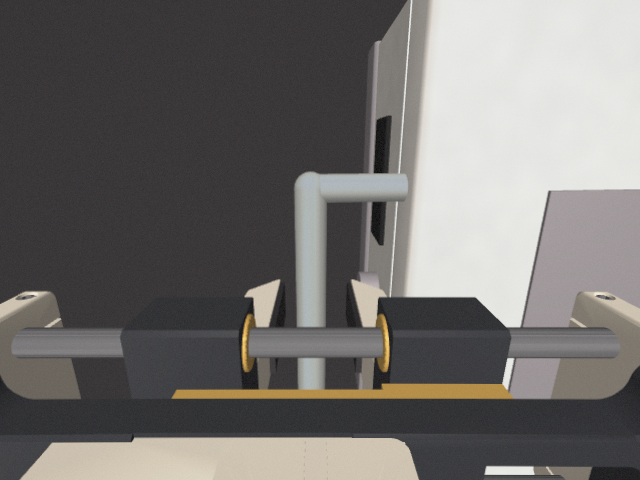

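{"api": "arm_command", "payload": {
  "motion": [
    [3.2, -0.2, 0, -0.1, 0],
    [1, -0.2, 0, -0.1, 0],
    [1, -0.2, 0, -0.1, 0],
    [1, -0.2, 0, -0.1, 0],
    [1, -0.2, 0, -0.1, 0],
    [1, -0.2, 0, -0.1, 0],
    [1, -0.2, 0, -0.1, 0],
    [1, -0.2, 0, -0.1, 0]
  ]
}}

```text
clock: 13.32
position: [0.47, 0.01, 0.1538]
eef_rot: [-0.517, 0.517, -0.482, 0.482]
ft_force: [-1.1, 0.3, 0.6]
gripper_width: 0.0133
```

```bash
cat > ang.py <<'E'
from h import *
import sys
def arc(t): return np.array([235*np.cos(t)-6*np.sin(t),235*np.sin(t)+6*np.cos(t)])
def table(ts,t0=.08):
    b=arc(t0)
    for t in ts:
        a=arc(t); d=(b-a)[0]; print(f"{t:.2f} {d*.09976:.2f} {d*.007:.2f} {(a-b)[1]/10:.2f}")
if __name__=="__main__": table(np.arange(.08,1.0,.04))
E
python3 - <<'E'
from h import *
s=snap("wrist","w8");  print(s["position"],s["eef_rot"],s["ft_force"],s["gripper_width"])
E
python3 ang.py
```

```text
[0.46996113 0.00998716 0.15375602] [-0.51718213  0.51722816 -0.48217359  0.48218907] [-1.11069521  0.29381782  0.64282765] 0.013320111148459105
0.08 0.00 0.00 0.00
0.12 0.12 0.01 0.93
0.16 0.27 0.02 1.86
0.20 0.46 0.03 2.78
0.24 0.69 0.05 3.69
0.28 0.96 0.07 4.59
0.32 1.26 0.09 5.49
0.36 1.59 0.11 6.36
0.40 1.96 0.14 7.23
0.44 2.37 0.17 8.08
0.48 2.80 0.20 8.91
0.52 3.27 0.23 9.72
0.56 3.78 0.26 10.52
0.60 4.31 0.30 11.29
0.64 4.87 0.34 12.04
0.68 5.47 0.38 12.77
0.72 6.09 0.43 13.47
0.76 6.74 0.47 14.15
0.80 7.42 0.52 14.80
0.84 8.12 0.57 15.42
0.88 8.85 0.62 16.02
0.92 9.59 0.67 16.58
0.96 10.37 0.73 17.12
```

View pics/w8.png

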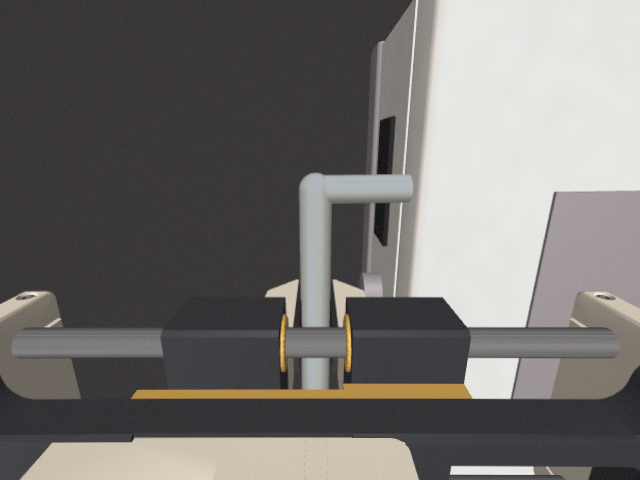

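{"api": "arm_command", "payload": {
  "motion": [
    [1, 0.05, 0, 0.45, 0],
    [1, 0.12, 0.01, 0.93, 0],
    [1, 0.27, 0.02, 1.86, 0],
    [1, 0.46, 0.03, 2.78, 0],
    [1, 0.69, 0.05, 3.69, 0],
    [1, 0.96, 0.07, 4.59, 0],
    [1, 1.26, 0.09, 5.49, 0],
    [1, 1.59, 0.11, 6.36, 0],
    [1, 1.96, 0.14, 7.23, 0],
    [1, 2.16, 0.15, 7.66, 0],
    [1, 2.37, 0.17, 8.08, 0],
    [1, 2.37, 0.17, 8.08, 0]
  ]
}}

```text
clock: 14.37
position: [0.4928, 0.0116, 0.2352]
eef_rot: [-0.516, 0.518, -0.483, 0.482]
ft_force: [-4.6, -0.6, -1.6]
gripper_width: 0.013
```

{"api": "arm_command", "payload": {
  "motion": [
    [1, 0.2, 0.01, 0.4, 0],
    [1, 0.43, 0.03, 0.83, 0],
    [1, 0.9, 0.06, 1.64, 0],
    [1, 1.41, 0.09, 2.44, 0],
    [1, 1.94, 0.13, 3.21, 0],
    [1, 2.5, 0.17, 3.96, 0],
    [1, 3.1, 0.21, 4.69, 0],
    [1, 3.72, 0.26, 5.39, 0],
    [1, 4.37, 0.3, 6.07, 0],
    [1, 4.7, 0.33, 6.4, 0],
    [1, 5.05, 0.35, 6.72, 0],
    [1, 5.05, 0.35, 6.72, 0]
  ]
}}

```text
clock: 15.37
position: [0.5426, 0.015, 0.3044]
eef_rot: [-0.516, 0.519, -0.483, 0.482]
ft_force: [-16.5, -1.4, 15.3]
gripper_width: 0.0129
```

```bash
python3 - <<'E'
from h import *
s=snap("wrist","w9");  print(s["position"],s["eef_rot"],s["ft_force"],s["wrist_torque"],s["gripper_width"])
snap("side","sd9",(220,60,200,150),4)
E
```

```text
[0.54262217 0.01502289 0.3044434 ] [-0.51582002  0.51858781 -0.48270769  0.48165306] [-16.50483946  -1.44916712  15.26700001] [-0.51480243  3.66556204  0.0273151 ] 0.012926346467597953
```

View pics/w9.png

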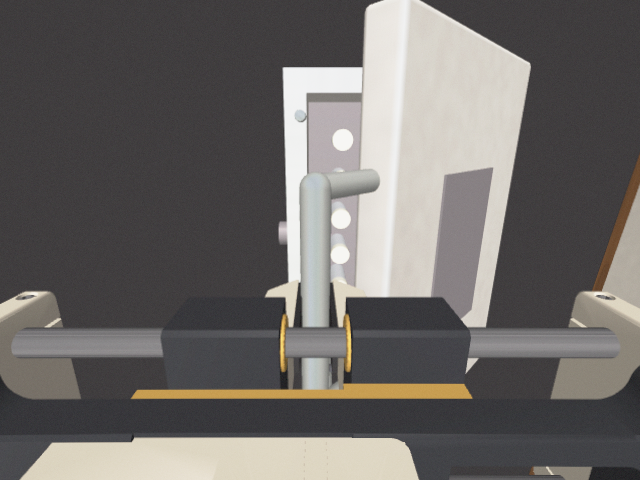

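View pics/sd9.png

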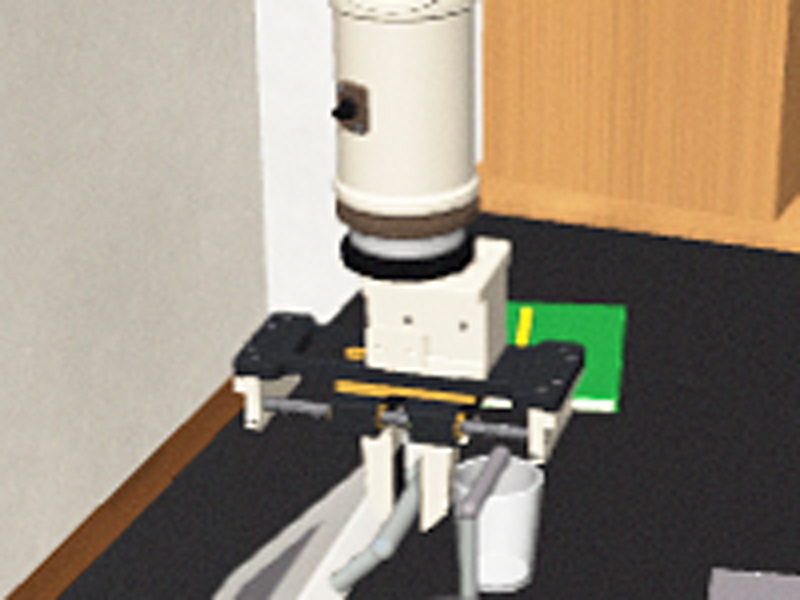

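```bash
python3 - <<'E'
from h import *
a=cv2.imread("pics/raw_w8.png")[170:400,270:370];b=cv2.imread("pics/raw_w9.png")[170:400,270:370]
cv2.imwrite("pics/cmp.png",cv2.resize(np.hstack([a,b]),None,fx=2.6,fy=2.6,interpolation=cv2.INTER_CUBIC)[:600])
for n in ["w8","w9"]:
    g=cv2.GaussianBlur(cv2.imread(f"pics/raw_{n}.png",0),(3,3),0).astype(float)
    for v in (220,240,260): 
        d=np.diff(g[v-3:v+4].mean(0)); print(n,v,290+np.argmax(d[290:310]),315+np.argmin(d[315:340]), g[v,290:345:3].astype(int))
E
```

```text
w8 220 299 330 [ 57  55  56  93 150 164 176 180 179 179 178 167 147 123  64  56  57  56
  57]
w8 240 299 330 [ 55  57  55  88 148 164 176 181 181 179 178 166 147 120  60  58  57  56
  56]
w8 260 299 330 [ 56  56  56  76 146 163 176 180 180 178 177 163 145 117  58  56  57  55
  57]
w9 220 301 327 [241 241 241 201 166 189 198 198 195 193 193 181 158 135 236 245 245 245
 245]
w9 240 302 327 [241 241 241 217 164 188 197 198 194 193 193 180 157 133 189 203 208 204
 182]
w9 260 302 327 [240 240 240 223 162 186 199 198 194 192 192 178 155 133 210 245 245 245
 245]
```

View pics/cmp.png

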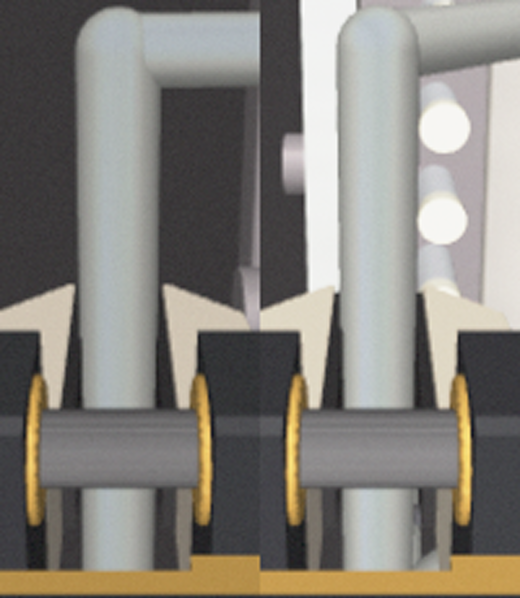

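{"api": "arm_command", "payload": {
  "motion": [
    [1, -0.08, 0, 0.13, 0],
    [1, -0.16, 0, 0.26, 0],
    [1, 0.2, 0.01, 0.6, 0],
    [1, 0.45, 0.03, 0.84, 0],
    [1, 0.71, 0.05, 1.07, 0],
    [1, 1.07, 0.07, 1.38, 0],
    [1, 1.44, 0.1, 1.71, 0],
    [1, 1.81, 0.13, 2.0, 0],
    [1, 2.0, 0.14, 2.15, 0],
    [1, 2.18, 0.15, 2.29, 0],
    [1, 2.18, 0.15, 2.29, 0]
  ]
}}

```text
clock: 16.38
position: [0.5668, 0.0167, 0.325]
eef_rot: [0.518, -0.517, 0.482, -0.483]
ft_force: [-2.6, -2.2, 2.4]
gripper_width: 0.0131
```

```bash
python3 - <<'E'
from h import *
s=snap("wrist","w10");  print(s["position"],s["eef_rot"],s["ft_force"],s["wrist_torque"],s["gripper_width"])
snap("side","sd10",(220,60,200,150),4)
E
```

```text
[0.56682575 0.01667971 0.32503945] [ 0.51751006 -0.51681791  0.48190634 -0.48254415] [-2.63231069 -2.15903485  2.35426335] [-0.34076553  0.70399913 -0.01756663] 0.01306970469403303
```

View pics/w10.png

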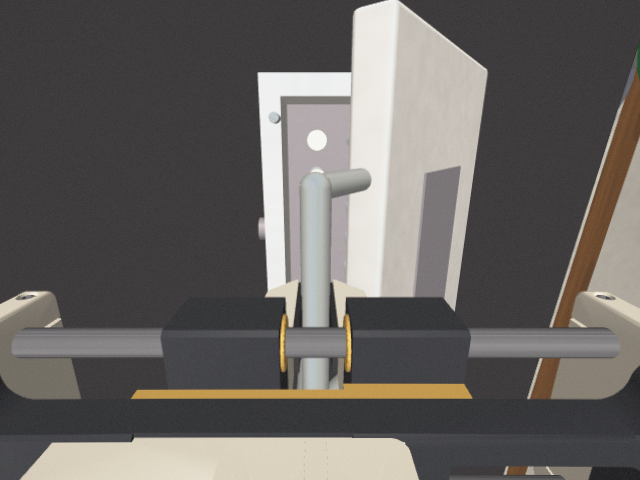

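View pics/sd10.png

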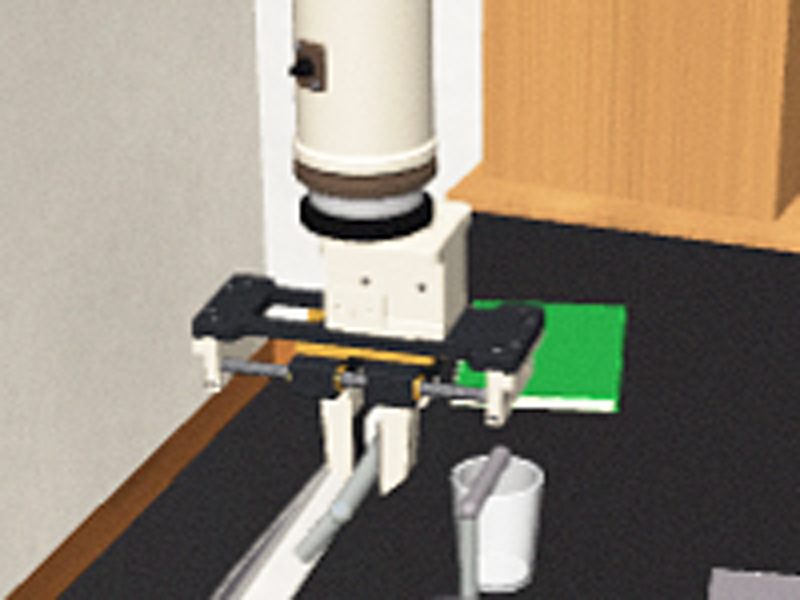

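{"api": "arm_command", "payload": {
  "motion": [
    [1, 0.2, 0.01, 0.15, 0],
    [1, 0.5, 0.03, 0.36, 0],
    [1, 0.78, 0.05, 0.56, 0],
    [1, 0.97, 0.07, 0.7, 0],
    [1, 0.97, 0.07, 0.7, 0],
    [1, 0.97, 0.07, 0.7, 0]
  ]
}}

```text
clock: 16.98
position: [0.5761, 0.0173, 0.3317]
eef_rot: [0.517, -0.517, 0.482, -0.482]
ft_force: [-0.8, -2.3, 0.8]
gripper_width: 0.013
```

{"api": "arm_command", "payload": {
  "motion": [
    [1, -0.2, -0.01, -0.15, 0],
    [1, -0.48, -0.03, -0.36, 0],
    [1, -0.97, -0.07, -0.72, 0],
    [1, -1.43, -0.1, -1.08, 0],
    [1, -1.9, -0.13, -1.44, 0],
    [1, -2.35, -0.16, -1.84, 0],
    [1, -2.79, -0.2, -2.24, 0],
    [1, -3.22, -0.23, -2.65, 0],
    [1, -3.45, -0.24, -2.87, 0],
    [1, -3.65, -0.26, -3.07, 0],
    [1, -3.65, -0.26, -3.07, 0]
  ]
}}

```text
clock: 17.9
position: [0.5383, 0.0147, 0.3003]
eef_rot: [-0.517, 0.518, -0.483, 0.482]
ft_force: [-2.2, -3.1, 4.4]
gripper_width: 0.0128
```

{"api": "arm_command", "payload": {
  "motion": [
    [1, -0.2, -0.01, -0.2, 0],
    [1, -0.41, -0.03, -0.43, 0],
    [1, -0.62, -0.04, -0.65, 0],
    [1, -0.82, -0.05, -0.88, 0],
    [1, -1.02, -0.07, -1.1, 0],
    [1, -1.21, -0.08, -1.33, 0],
    [1, -1.4, -0.1, -1.56, 0],
    [1, -1.52, -0.1, -1.7, 0],
    [1, -1.6, -0.11, -1.8, 0],
    [1, -1.6, -0.11, -1.8, 0],
    [1, -1.6, -0.11, -1.8, 0],
    [1, -1.6, -0.11, -1.8, 0]
  ]
}}

```text
clock: 18.9
position: [0.5229, 0.0137, 0.2827]
eef_rot: [-0.517, 0.517, -0.482, 0.482]
ft_force: [-3.0, -3.3, 3.8]
gripper_width: 0.0131
```

```bash
python3 - <<'E'
from h import *
s=snap("wrist","w11");  print(s["position"],s["ft_force"],s["wrist_torque"],s["gripper_width"],np.abs(s["joint_velocities"]).max())
np.save("s11.npy",s,allow_pickle=True)
snap("side","sd11",(220,100,200,150),4);snap("scene","sc11",(200,150,200,150),4)
E
```

```text
[0.52290567 0.0136601  0.28274162] [-3.038003   -3.31314525  3.76359741] [-0.7400937   0.64061101  0.03843686] 0.013119419390501841 0.0012939340976972989
```

View pics/w11.png

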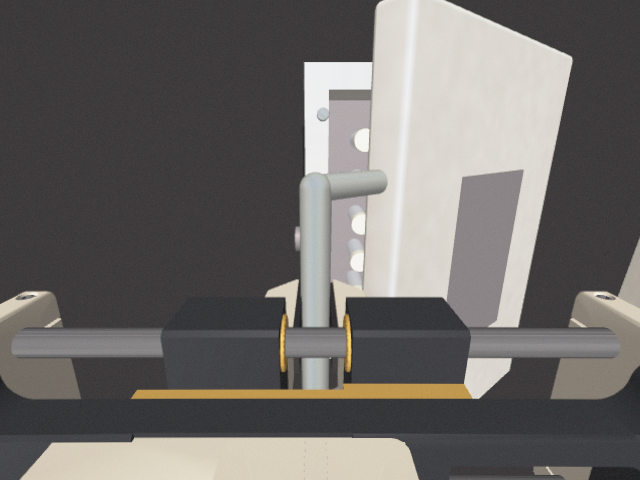

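View pics/sd11.png

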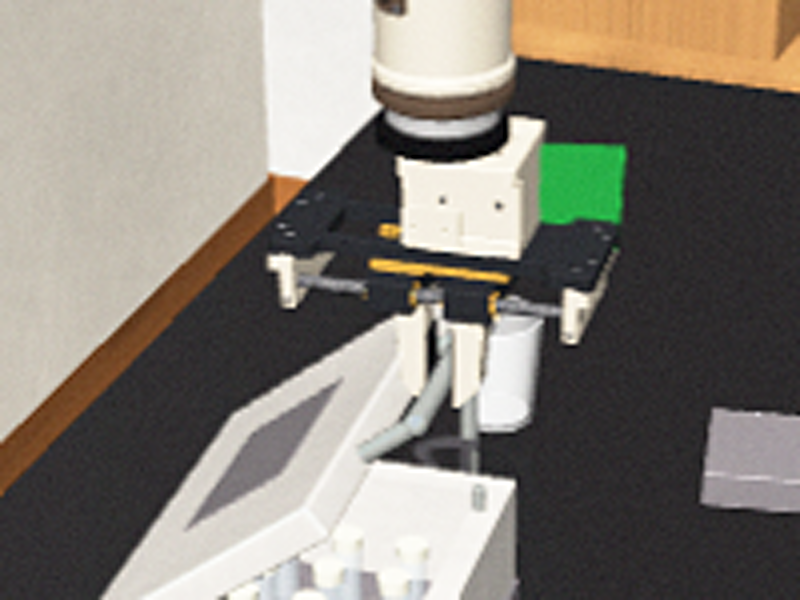

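View pics/sc11.png

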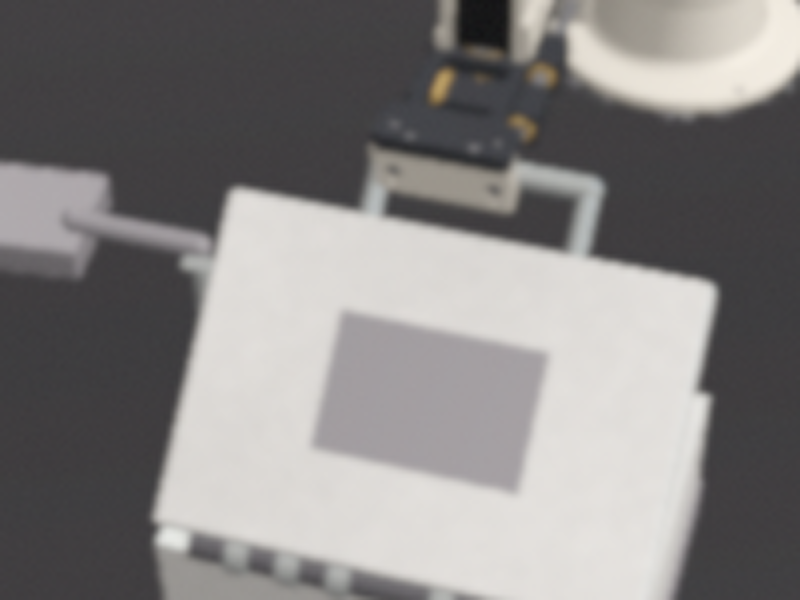

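```bash
python3 - <<'E'
from h import *
from fit import loc
def bl(t,y,r=235,n=6): return (.09-(r*np.cos(t)-n*np.sin(t))/1e3,y,.125+(r*np.sin(t)+n*np.cos(t))/1e3)
q=[.6140,.020,.07]
for t in (.08,): print("popped bar",proj("scene",loc(bl(t,.058),q)),proj("side",loc(bl(t,.058),q)))
print("obs scene bar 350,195.8 ; lid 258,197.5 / 379,221.3 ; side bar 324.3,206.3")
for t in (.60,.64,.67,.70,.74,.80):
    print(t,proj("scene",[loc(bl(t,.058),q),loc(bl(t,-.136,195,20),q),loc(bl(t,.136,195,20),q)]).round(1).tolist(),proj("side",loc(bl(t,.058),q)).round(1))
E
```

```text
popped bar [[349.46403261 221.15695821]] [[345.03461381 253.33387597]]
obs scene bar 350,195.8 ; lid 258,197.5 / 379,221.3 ; side bar 324.3,206.3
0.6 [[347.7, 198.2], [261.1, 197.2], [377.6, 220.6]] [[327.2 209.8]]
0.64 [[347.3, 197.3], [260.1, 196.7], [377.4, 220.2]] [[324.8 206.6]]
0.67 [[347.0, 196.7], [259.4, 196.4], [377.2, 220.0]] [[322.9 204.3]]
0.7 [[346.6, 196.2], [258.6, 196.2], [377.0, 220.0]] [[321. 202.]]
0.74 [[346.1, 195.7], [257.5, 196.1], [376.7, 220.0]] [[318.2 198.9]]
0.8 [[345.2, 195.2], [255.8, 196.1], [376.2, 220.2]] [[313.9 194.6]]
```

```bash
python3 - <<'E'
from h import *
print(workorder.job_done()); s=manip.state(); print(s["clock"],s["position"],s["ft_force"],s["gripper_width"])
E
```

```text
the job is handed in; nothing more can be done
None
the job is handed in; nothing more can be done
```

The job is handed in at about 19 s of the 58 s, with the gripper still holding the lid still at about 38° (0.65–0.67 rad), roughly 8° below the balance.

- **Lever:** I pulled it to its stop at about 0.9 rad, seen as a force rise there. The pictures showed the lid popped. I eased the lever back over 4 s without letting go, and it stood upright at rest in the pictures afterwards.
- **Lid:** I raised it by the bar to about 0.97 rad (55°), clearly past the balance, then lowered it slowly under grip.
- **Angle check:** Arm position gave 0.665 rad. The side camera gave 0.645 raw, and about 0.67 after correcting for the offset seen with the lid popped. The scene camera could not pin the angle down. The target band is about 0.61–0.73 rad.
- **Bystanders:** I never went near the jar or radio. The beaker and slide box looked unmoved in the last pictures; I did not check the jar and radio again.

**One disagreement:** near 0.8 rad on the way up the force rose to about 22 N. The bar seems to have crept about 5 mm down between the pads as it turned. I corrected the path, and the force was about 6 N at the end, with the bar still held between the pads.

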